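Hang a second biscuit cutter on the occupied hook

TASK

Pick up the biscuit cutter with the wooden grip from the bench and hang it by its strap on the stand's hook, in front of the small cutter that already hangs there. The small one hangs in the way: use the cutter you hold to slide it gently back along the hook until it meets the back plate, so that both hang straight and level behind the hook's upturned tip. Never push the small cutter harder than 10 N nor press on the hook harder than 20 N, do not drop the cutter onto the hook, do not tip over, lift off or drop the small one, and leave the other kitchen things alone.

Things in the scene. Friction and masses are not known exactly. Their poses are not given: they have to be found in the camera images.
- stand: Fixed steel hook stand. Origin: on the bench in front of the post, z up. Its own x axis runs along the hook, from the open tip (-x) back to the post (+x). White base plate 150 x 130 x 12 mm. A clamp on the post carries a level round steel rod, 8 mm thick, in the stand's plane y = 0, pointing to -x; the rod's axis is 150 mm, its top 154 mm above the bench.
- post_top (a point): Top of the stand's 22 mm square post, 193 mm above the bench, 20 mm behind the stand's origin (+x). Axes as the stand's.
- plate_middle (a point): Fixed point, axes as the stand's: MIDDLE of the range of the hook's back plate (front face). The real face is up to 18 mm to either side along x, unmeasured: feel or see it. White plate 56 mm wide, from 6 mm above the rod's axis to 74 mm below. Rod free from face to inside of upturned tip: 69 mm. The square tip, 8 mm thick, 8 mm above the rod's top, shifts with the plate; all clamped fast.
- second: Cutter to hang, 0.14-0.28 kg: sheet-steel box frame 60 mm wide (y), 40 mm deep (x), standing on its edge. Origin: centre of underside, z up. Walls 30 mm high; above, a window open along x, 42 mm high, 56 mm wide, under a flat 3 mm strap as deep as the cutter (underside at 72 mm). On the strap a wooden grip block 24 (x) by 40 (y) mm, from 75 to 117 mm up. Hangs either way round.
- second_eye (a point): Centre of the underside of that cutter's strap, 72 mm above its origin: this rests on top of the rod when hung.
- first: Small cutter already on the hook, 0.10-0.19 kg: 50 mm wide (y), 26 mm deep (x), walls 26 mm high, window 38 mm high, 3 mm strap, no wooden grip. Origin: centre of underside; axes as the stand's. 2 to 41 mm of bare rod lie between it and the back plate; only when it touches the plate is there proper room (43 mm) before it. Slides on the rod at under 2 N, tilting a little if pushed low down.
- first_eye (a point): Centre of the underside of the small cutter's strap, 64 mm above its origin. It rests on top of the rod, so its height is that of the rod's top.
- bowl: Bystander: steel mixing bowl, 110 mm across, 55 mm high; origin at centre of its underside.
- jar: Bystander: glass jar, 64 mm across, 95 mm high; origin at centre of its underside.
- tub: Bystander: white plastic tub 100 x 80 mm, 50 mm high; origin at centre of its underside.
Mind the look-alikes: they are no part of the job. What is shaped like the stand but red is not meant. What is shaped like the first but yellow is not meant.

How it is judged:
By the outcome, as a careful person would: the job done as asked, in the order asked, and still so for the second after the job is handed in, with the robot touching nothing.
It also fails if it takes over 48 s, if anything falls off the work surface, if the arm or the gripper's body presses on something with over 40 N, if the wrist force passes 120 N, or if a joint passes its speed limit or range.

ROBOT

A 6-joint arm with a two-finger parallel gripper is mounted at the origin on the work surface. World frame = base frame: x ahead of the robot, y to its left, z up, the work surface at z = 0. Lengths are in m, angles in rad, forces in N, time in s.
With the tool pointing down it reaches from about 0.25 to 0.775 m from the base axis. Payload 4 kg.
Tool frame: the origin (TCP) lies at the very end of the fingers, on their centre line; the grasp point (between the pads) lies 19 mm behind it; z points along the fingers, y is the direction in which the jaws open and shut (so a half turn about z gives the same grasp; the last joint's range is limited). The gripper opens to 94 mm and grips with 3 to 60 N. Pads are 16 mm wide; open, the fingers measure 119 mm over their backs; the gripper's body (75 mm by 177 mm) begins 78 mm behind the grasp point.
Start: joints at [1.236, 0.087, 1.371, -0, 1.684, -0.103], TCP at [0.126, 0.535, 0.206] pointing down, gripper open.
Joint ranges: [-3.1, 3.1], [-0.76, 2.03], [0.27, 2.55], [-1.08, 4.22], [0.17, 2.65], [-2.57, 2.57]. Speed limits (rad/s): [2.79, 2.79, 3.14, 3.14, 3.14, 3.14].

INTERFACE

Orientations are given as [roll, pitch, yaw] about the fixed x, y, z axes, in that order (R = Rz(yaw) Ry(pitch) Rx(roll)).
In Python, from bench import robot, cams, models gives the robot as it stands.
- The arm moves only by the tool step_arm, never from a script. Its argument "series" is a list of rows, each a list of 5 numbers: the gripper command: -1 is shut, 1 is fully open, values between are in proportion, then the shift along the tool's x, y, z in mm, then the turn about the tool's z in degrees. A call has 1 to 20 rows; each row is the pose to reach, as a shift and turn from the pose commanded when the call began, along the tool's axes at that moment; what a row does not reach only later rows make up. A row lasts 1/8 s, in which the tool goes at most 62.5 mm and 10.7 degrees, less where a joint would pass 70% of its speed; a pose out of reach is approached as far as the arm can. A call with a gripper value outside its range is refused whole. The fingers move at their own pace and stop on an object; the grip force is fixed at half the most. Time passes only in rows, so rows that repeat a pose let the fingers close. It gives the time, the measured TCP pose, the force and the opening at its end, in the units of the state.
- robot.get_obs(): the state, without advancing time (a new reading comes with each control period).
- cams.snapshot(name): name is "side" or "top" or "wrist"; returns a dict with "pixels" (384x512x3 uint8, red, green, blue), "fov_y" (degrees; the focal length in pixels is half the picture's height over the tangent of half this angle, whatever the lens; pixels are square), "cx", "cy" (the principal point, pixels), "R" (3x3) and "t" (3): a world point X has camera coordinates R X + t. Camera axes: x right, y down, z forward; pixel columns grow to the right and rows downward; lengths in m; the calibration is good to about 2 mm. A picture is of the moment at which its call begins. There is no depth.
- robot.close_job(): hands the job in, once; it reports no verdict.
Trained networks look in a picture, given as the dict that the camera call returned (one of the last four; its "shot" number tells which), for a name from the list of things; names that differ only in an ending like _2 or _b are one class to them, and where a whole thing is asked for, a point or a joint stands for the part that bears it (a point fixed in the world has none). Each returns a list of dicts, best first, with "p" (0 to 1); they miss things now and then, are a little off and sometimes report something else, mostly with a low value. They report only what shows in the picture. A call takes as long as a camera call. They do not tell look-alikes from the thing itself.
- models.find_in(picture, label): "position" ([x, y, z] in m, in world coordinates, good to about 4 mm: the middle of the surface that is visible of it).
- models.pinpoint(picture, label): "position" ([x, y, z] in m, in world coordinates, good to about 4 mm: a listed point, or the origin of a listed thing).
The state is a dict: "time": time; "joint_positions": joint angles; "qvel": joint speeds; "joint_torque": joint torques, N m; "tool_pos": TCP position; "ee_rot": TCP orientation; "wrist_force": force on the tool from outside, world axes, zero at the start; "wrist_torque": the same for the moment, N m; "width": finger opening in m.
Only numpy, scipy, OpenCV 4.12 (cv2) and the standard library are available. Lean on these libraries where they do the work, as an engineer would, in place of code of your own. Each camera call takes 0.05 s, during which the arm holds its last target. There are 200 camera calls.

## Working session

There is one attempt and no reset: what is moved stays moved. The work goes in short steps, Python scripts to look and compute and a tool call to move; the robot and the scene stay as the last step left them, time stands still between calls to the robot, and variables do not carry over. Pictures are saved under pics/ and viewed, about 8 in all and at most 12, crops included, and the job is handed in when it is done.

Besides the shell and the picture viewer there is one more tool, called after "Emit:" by a JSON object that holds its "method" and its "body". step_arm: Moves the arm, as the interface text tells. Its arguments: {"type":"object","properties":{"series":{"type":"array","items":{"type":"array","items":{"type":"number"}}}},"required":["series"]}

```bash
mkdir -p pics
cat > h.py <<'E'
import numpy as np, cv2
from bench import robot, cams, models
def snap(n,f=None):
    s=cams.snapshot(n)
    if f: cv2.imwrite('pics/'+f,cv2.cvtColor(np.asarray(s['pixels']),cv2.COLOR_RGB2BGR))
    return s
def K(s):
    f=192/np.tan(np.radians(s['fov_y'])/2); return f
def proj(s,X):
    c=np.asarray(s['R'])@np.asarray(X)+np.asarray(s['t']); return s['cx']+K(s)*c[0]/c[2], s['cy']+K(s)*c[1]/c[2]
def ray(s,u,v):
    R=np.asarray(s['R']);d=R.T@np.array([(u-s['cx'])/K(s),(v-s['cy'])/K(s),1]);o=-R.T@np.asarray(s['t']);return o,d
def atz(s,u,v,z):
    o,d=ray(s,u,v);return o+d*(z-o[2])/d[2]
E
python3 - <<'E'
from h import *
np.set_printoptions(precision=4,suppress=True)
a=snap('top','top1.png');b=snap('side','side1.png')
print(robot.get_obs())
for s in (a,b):
  print(s['fov_y'],np.asarray(s['R']),s['t'],s['cx'],s['cy'], s.keys())
  for l in ['stand','post_top','plate_middle','second','second_eye','first','first_eye','bowl','jar','tub']:
    for r in models.pinpoint(s,l)[:3]: print(l,np.round(r['position'],4),round(r['p'],2),np.round(proj(s,r['position'])))
p=cv2.imread('pics/top1.png');q=cv2.imread('pics/side1.png')
E
```

```text
{'time': 0.1, 'joint_positions': array([ 1.2359,  0.0879,  1.3721, -0.    ,  1.6836, -0.1031]), 'qvel': array([ 0.0006,  0.0002, -0.0045, -0.0005, -0.0014,  0.0007]), 'joint_torque': array([  0.0024, -34.1251, -30.3303,   0.072 ,   0.0304,  -0.0001]), 'tool_pos': array([0.1262, 0.5348, 0.2044]), 'ee_rot': array([-3.1396, -0.0002,  2.9097]), 'wrist_force': array([-0.3901,  0.3869,  0.1   ]), 'wrist_torque': array([-0.007 , -0.0258,  0.0461]), 'width': 0.09402749051697784}
47.48011419205902 [[ 0.0015 -0.9998 -0.0203]
 [-0.984   0.0021 -0.1783]
 [ 0.1783  0.0202 -0.9838]] [0.0203 0.531  0.9869] 249.2337244286495 186.32669575508598 dict_keys(['pixels', 'fov_y', 'cx', 'cy', 'R', 't', 'shot'])
stand [ 0.6199 -0.015  -0.0007] 0.86 [264. 155.]
stand [ 0.3015 -0.2469 -0.0014] 0.69 [362. 285.]
post_top [ 0.3213 -0.2531  0.1916] 0.82 [388. 279.]
post_top [ 0.6372 -0.0233  0.1923] 0.63 [269. 124.]
plate_middle [ 0.2692 -0.2354  0.1475] 0.97 [374. 304.]
plate_middle [ 0.5853 -0.0009  0.1468] 0.66 [258. 154.]
plate_middle [0.6576 0.2596 0.0019] 0.57 [155. 141.]
second [ 0.4658 -0.2691  0.0056] 0.7
[... 678 characters left out ...]
and [ 0.3034 -0.2428 -0.0006] 0.73 [189. 343.]
post_top [ 0.3243 -0.2485  0.1944] 0.73 [194. 288.]
post_top [ 0.6375 -0.022   0.1957] 0.65 [315. 171.]
plate_middle [ 0.2714 -0.238   0.1486] 0.79 [165. 305.]
plate_middle [0.5904 0.0003 0.1482] 0.78 [290. 183.]
second [ 0.4671 -0.2683 -0.0014] 0.83 [271. 335.]
second_eye [ 0.4666 -0.2724  0.0715] 0.65 [273. 318.]
first [0.5505 0.0093 0.088 ] 0.85 [271. 202.]
first [ 0.4225  0.0523 -0.0022] 0.57 [214. 225.]
first_eye [0.5535 0.0064 0.1562] 0.87 [274. 182.]
first_eye [0.4202 0.0487 0.0691] 0.78 [213. 206.]
bowl [ 0.6551  0.2626 -0.0034] 0.71 [277. 156.]
jar [ 0.4501  0.2854 -0.0024] 0.67 [206. 163.]
tub [ 0.637  -0.2333 -0.002 ] 0.64 [340. 301.]
```

```bash
python3 -c "
import cv2
a=cv2.imread('pics/top1.png');b=cv2.imread('pics/side1.png')
cv2.imwrite('pics/c1.png',cv2.resize(a[90:310,200:440],(800,733))[:600])
cv2.imwrite('pics/m.png',cv2.hconcat([cv2.resize(a,(400,300)),cv2.resize(b,(400,300))]))
cv2.imwrite('pics/c2.png',cv2.vconcat([cv2.hconcat([cv2.resize(a[100:200,210:310],(400,400),interpolation=2),cv2.resize(a[170:250,340:420],(400,400),interpolation=2)])]))
"
```

```text
(no output)
```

View pics/m.png

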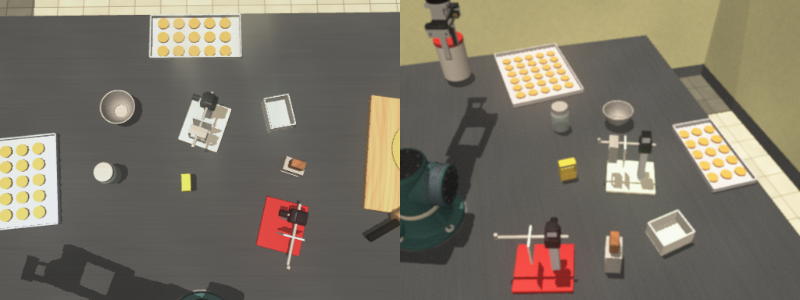

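View pics/c2.png

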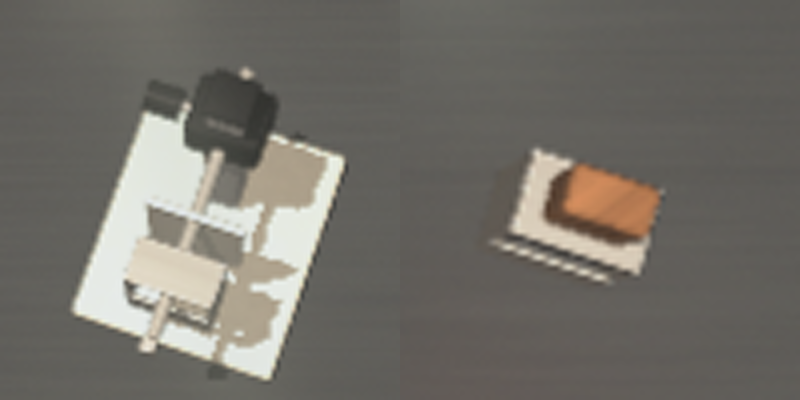

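The white stand is near (0.62, -0.015), and in the side view the small cutter sits on its rod. In the top view the rod runs from its tip at about (247,186) to (264,139), and the plate edge is near (250,145). The wooden-grip cutter is near (0.467, -0.27), with top strap corners at about (367,200), (362,217) and (388,225). The red stand and the yellow cutter are the decoys.

Run:
```python
from h import *
np.set_printoptions(precision=4,suppress=True)
s=snap('top')
g=lambda cx,cy,x0,y0,k:(x0+(cx+.5)/k-.5,y0+(cy+.5)/k-.5)
A=lambda x,y,z:atz(s,*g(x,y,210,100,4),z)
B=lambda x,y,z:atz(s,*g(x-400,y,340,170,5),z)
def yw(d):return np.degrees(np.arctan2(d[1],d[0]))
t=A(148,345,.158);r=A(168,300,.154);m=A(190,243,.154);c=A(215,155,.154)
print('rod',t,r,m,c,yw(c-r),yw(m-r))
f=[A(140,238,.157),A(228,262,.157),A(127,280,.157),A(215,308,.157)]
print('first',f,np.mean(f,0),yw(f[0]-f[1])-90,yw(f[2]-f[3])-90)
p=[A(150,205,.156),A(250,235,.156)];print('plate',p,yw(p[0]-p[1])-90)
bp=[A(143,110,.012),A(345,157,.012),A(73,313,.012),A(272,380,.012)]
print('base',np.mean(bp,0),yw(bp[0]-bp[2]),yw(bp[1]-bp[3]),yw(bp[0]-bp[1])-90,yw(bp[2]-bp[3])-90)
q=[B(535,150,.075),B(510,237,.075),B(640,273,.075)]
print('second',q,(q[0]+q[2])/2,yw(q[1]-q[2])-90,yw(q[0]-q[1]))
q=[B(577,165,.117),B(662,190,.117),B(560,208,.117),B(645,238,.117)]
print('grip',np.mean(q,0),yw(q[0]-q[1])-90,yw(q[2]-q[3])-90)
```

```text
rod [0.512  0.0233 0.158 ] [0.5371 0.0128 0.154 ] [0.5683 0.001  0.154 ] [ 0.6172 -0.0126  0.154 ] -17.598082756657384 -20.69876338019363
first [array([0.5704, 0.0278, 0.157 ]), array([ 0.5571, -0.0192,  0.157 ]), array([0.5474, 0.0346, 0.157 ]), array([ 0.5321, -0.0122,  0.157 ])] [0.5517 0.0078 0.157 ] -15.825244261905738 -18.155321265085732
plate [array([0.5889, 0.0225, 0.156 ]), array([ 0.5721, -0.0311,  0.156 ])] -17.381301355135307
base [ 0.6055 -0.01    0.012 ] -18.189068357586027 -18.425033449349044 -13.886951044786471 -19.00058070322342
second [array([ 0.4947, -0.2484,  0.075 ]), array([ 0.4548, -0.2353,  0.075 ]), array([ 0.4385, -0.293 ,  0.075 ])] [ 0.4666 -0.2707  0.075 ] -15.82847022947098 -18.220225837203607
grip [ 0.4663 -0.2698  0.117 ] -16.934590859215717 -20.01316171237579
```

Emit:
{"method": "step_arm", "body": {"series": [[1,-516,-705,0,4.5],[1,-516,-705,0,4.5],[1,-516,-705,0,4.5],[1,-516,-705,0,4.5],[1,-516,-705,0,4.5],[1,-516,-705,0,4.5],[1,-516,-705,0,4.5],[1,-516,-705,0,4.5],[1,-516,-705,0,4.5],[1,-516,-705,0,4.5],[1,-516,-705,0,4.5],[1,-516,-705,0,4.5],[1,-516,-705,0,4.5],[1,-516,-705,0,4.5],[1,-516,-705,0,4.5],[1,-516,-705,0,4.5],[1,-516,-705,0,4.5]]}}

```text
time: 3.28
tool_pos: [0.4665, -0.2682, 0.2062]
ee_rot: [-3.142, 0.001, 2.833]
wrist_force: [-0.2, -0.3, 0.3]
width: 0.0942
```

Run:
```python
from h import *
np.set_printoptions(precision=4,suppress=True)
s=snap('wrist','w1.png')
o=robot.get_obs();print(o['time'],o['tool_pos'],np.degrees(o['ee_rot']),o['joint_positions'])
for l in ['second','second_eye']:
    for r in models.pinpoint(s,l)[:2]: print(l,np.round(r['position'],4),round(r['p'],2),np.round(proj(s,r['position'])))
print(K(s),s['R'],s['t'])
```

```text
3.325 [ 0.4665 -0.2682  0.2064] [-179.9879    0.0802  162.3054] [-0.6272  0.0594  1.3986  0.0002  1.6822 -1.8892]
second [ 0.4708 -0.2703 -0.0003] 0.55 [256. 167.]
second_eye [ 0.4655 -0.2742  0.071 ] 0.64 [251. 177.]
312.1984170367788 [[ 0.3041  0.9527 -0.0003]
 [ 0.9172 -0.2927  0.2703]
 [ 0.2574 -0.0825 -0.9628]] [ 0.1135 -0.5358  0.2498]
```

View pics/w1.png

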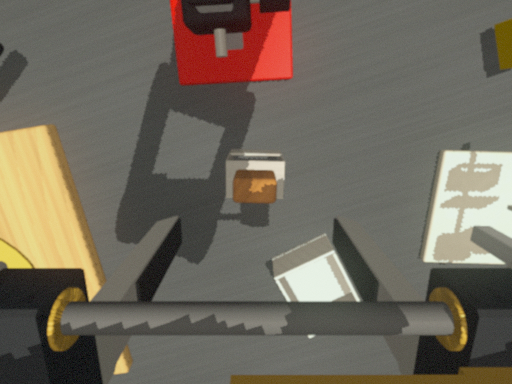

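The wooden grip shows at columns 233–276 and rows 170–203, the strap at columns 226–285. Its edges are level in the picture, so the tool yaw matches.

Run:
```python
from h import *
np.set_printoptions(precision=4,suppress=True)
s=snap('wrist')
im=np.asarray(s['pixels']).astype(int)
print([tuple(im[r,255]) for r in range(150,210,2)])
m=((im[:,:,0]-im[:,:,2])>60)&(im[:,:,1]<140); m[:130]=0;m[215:]=0;m[:,:200]=0;m[:,300:]=0
ys,xs=np.nonzero(m);print(xs.min(),xs.max(),ys.min(),ys.max())
for r in range(168,206,4): print(r,np.nonzero(m[r])[0][[0,-1]] if m[r].any() else None)
o=robot.get_obs();y=o['ee_rot'][2];T=np.array([[np.cos(y),np.sin(y)],[np.sin(y),-np.cos(y)]])
for u,v,z in [(254.5,ys.min(),.117),(254.5,ys.max(),.078),(255.5,160,.075),(226,200,.075),(285,200,.075),(232,185,.117),(277,185,.117)]:
  P=atz(s,u,v,z);print(u,v,z,P,T@(P-o['tool_pos'])[:2]*1000)
```

```text
[(np.int64(117), np.int64(110), np.int64(98)), (np.int64(159), np.int64(154), np.int64(138)), (np.int64(216), np.int64(217), np.int64(201)), (np.int64(132), np.int64(131), np.int64(121)), (np.int64(83), np.int64(80), np.int64(76)), (np.int64(166), np.int64(160), np.int64(143)), (np.int64(221), np.int64(215), np.int64(197)), (np.int64(223), np.int64(216), np.int64(196)), (np.int64(224), np.int64(216), np.int64(199)), (np.int64(216), np.int64(206), np.int64(188)), (np.int64(132), np.int64(111), np.int64(91)), (np.int64(106), np.int64(75), np.int64(42)), (np.int64(109), np.int64(73), np.int64(45)), (np.int64(110), np.int64(74), np.int64(41)), (np.int64(144), np.int64(100), np.int64(53)), (np.int64(185), np.int64(126), np.int64(61)), (np.int64(197), np.int64(139), np.int64(73)), (np.int64(198), np.int64(140), np.int64(73)), (np.int64(195), np.int64(135), np.int64(70)), (np.int64(200), np.int64(141), np.int64(75)), (np.int64(195), np.int64(136), np.int64(69)), (np.int64(141), np.int64(96), np.int64(52)), (np.int64(132), np.int64(86), np.int64(40)), (np.int64(135), np.int64(92), np.int64(48)), (np.int64(137), np.int64(94), np.int64(54)), (np.int64(137), np.int64(90), np.int64(53)), (np.int64(105), np.int64(70), np.int64(44)), (np.int64(72), np.int64(70), np.int64(68)), (np.int64(74), np.int64(73), np.int64(67)), (np.int64(73), np.int64(73), np.int64(68))]
234 276 171 202
168 None
172 [252 272]
176 [254 273]
180 [234 275]
184 [234 276]
188 [234 275]
192 [234 275]
196 [234 275]
200 [235 274]
204 None
254.5 171 0.117 [ 0.4506 -0.2651  0.117 ] [16.2284 -1.705 ]
254.5 202 0.078 [ 0.4904 -0.2782  0.078 ] [-25.673   -2.0846]
255.5 160 0.075 [ 0.4492 -0.264   0.075 ] [17.983  -1.0179]
226 200 0.075 [ 0.4802 -0.3063  0.075 ] [-24.4882 -31.9205]
285 200 0.075 [ 0.499  -0.2475  0.075 ] [-24.4658  29.7973]
232 185 0.117 [ 0.4567 -0.2882  0.117 ] [  3.4205 -21.8078]
277 185 0.117 [ 0.4689 -0.2499  0.117 ] [ 3.4336 18.3486]
```

Emit:
{"method": "step_arm", "body": {"series": [[1,1.5,-1.5,60,0],[1,1.5,-1.5,110,0],[1,1.5,-1.5,123,0],[1,1.5,-1.5,123,0],[-1,1.5,-1.5,123,0],[-1,1.5,-1.5,123,0],[-1,1.5,-1.5,123,0],[-1,1.5,-1.5,123,0],[-1,1.5,-1.5,123,0],[-1,1.5,-1.5,123,0],[-1,1.5,-1.5,123,0]]}}

```text
time: 4.85
tool_pos: [0.4647, -0.2703, 0.0824]
ee_rot: [3.141, -0.0, 2.831]
wrist_force: [-0.2, -0.4, -0.5]
width: 0.0398
```

Emit:
{"method": "step_arm", "body": {"series": [[-1,0,0,-20,0],[-1,0,0,-60,0],[-1,0,0,-110,0],[-1,10,40,-130,0],[-1,25,80,-130,0.5],[-1,40,125,-130,0.5],[-1,53,170,-130,0.5],[-1,67,215,-130,0.5],[-1,80,255,-130,0.5],[-1,87,280,-130,0.5],[-1,90,288,-130,0.5],[-1,90,288,-130,0.5],[-1,90,288,-130,0.5]]}}

```text
time: 6.48
tool_pos: [0.4669, 0.0304, 0.2122]
ee_rot: [-3.141, -0.0, 2.821]
wrist_force: [0.6, 0.4, -2.5]
width: 0.0401
```

Run:
```python
from h import *
np.set_printoptions(precision=4,suppress=True)
o=robot.get_obs();print(o['time'],o['tool_pos'],np.degrees(o['ee_rot']),o['wrist_force'],o['width'])
W=[]
for n in ['top','side','wrist']:
  s=snap(n,n+'2.png')
  for l in ['second_eye','first_eye','plate_middle','post_top']:
    for r in models.pinpoint(s,l)[:2]: print(n,l,np.round(r['position'],4),round(r['p'],2),np.round(proj(s,r['position'])))
a=cv2.imread('pics/top2.png');b=cv2.imread('pics/side2.png');w=cv2.imread('pics/wrist2.png')
cv2.imwrite('pics/d1.png',cv2.hconcat([cv2.resize(a[110:210,200:300],(400,400),interpolation=2),cv2.resize(b[130:230,225:325],(400,400),interpolation=2)]))
```

```text
6.475 [0.4669 0.0304 0.2122] [-179.9628   -0.0175  161.644 ] [ 0.5686  0.4129 -2.527 ] 0.04014725482703026
top second_eye [0.4727 0.0297 0.2014] 0.46 [243. 201.]
top first_eye [0.4213 0.047  0.0635] 0.83 [237. 232.]
top plate_middle [ 0.2676 -0.2333  0.148 ] 0.94 [373. 305.]
top plate_middle [ 0.5884 -0.0013  0.1497] 0.62 [258. 152.]
top post_top [ 0.6347 -0.0197  0.1895] 0.87 [267. 125.]
top post_top [ 0.3208 -0.2501  0.1944] 0.61 [387. 279.]
side second_eye [0.4716 0.0268 0.2032] 0.78 [236. 166.]
side first_eye [0.5507 0.007  0.1541] 0.88 [272. 182.]
side first_eye [0.4196 0.0496 0.0643] 0.88 [213. 207.]
side plate_middle [ 0.5888 -0.0019  0.1512] 0.95 [290. 183.]
side plate_middle [ 0.2706 -0.2358  0.1528] 0.65 [164. 302.]
side post_top [ 0.323  -0.2481  0.1954] 0.82 [193. 288.]
side post_top [ 0.6389 -0.0242  0.196 ] 0.77 [316. 171.]
wrist second_eye [0.4675 0.0292 0.2038] 0.8 [254. 225.]
wrist first_eye [0.4239 0.0463 0.0645] 0.89 [257. 131.]
wrist first_eye [0.5512 0.0071 0.1565] 0.77 [261. 296.]
wrist plate_middle [ 0.5841 -0.0067  0.1501] 0.87 [257. 326.]
```

View pics/wrist2.png

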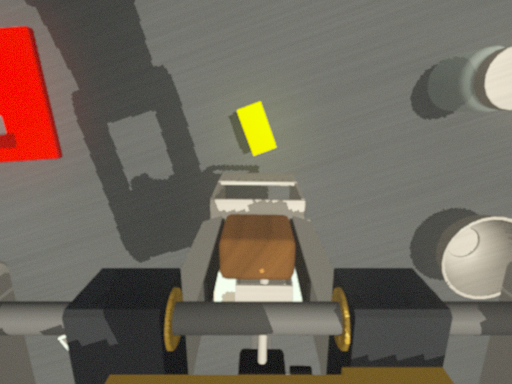

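View pics/d1.png

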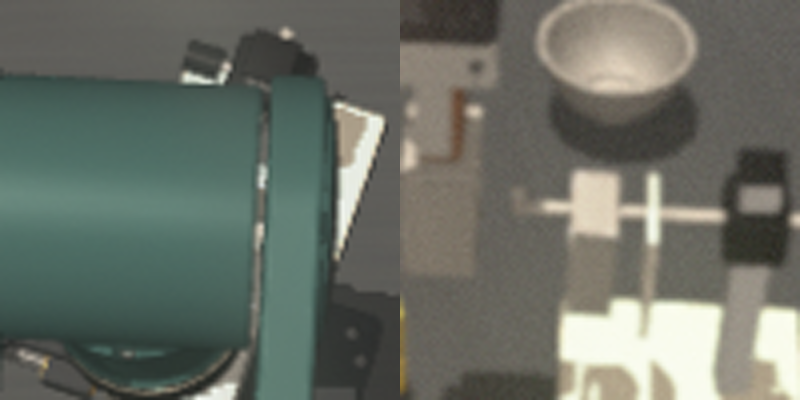

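The wrist view shows the cutter held square with its grip at columns 219–295. The rod is at column ~262 (rows 335–365) and the tip's end at ~(263,281). The side view shows the small cutter at x≈570–620 in the crop, the plate at ~653 and the tip at ~515–530. Next I fit the rod line from these.

Run:
```python
from h import *
np.set_printoptions(precision=4,suppress=True)
o=robot.get_obs();y=o['ee_rot'][2];T=np.array([[np.cos(y),np.sin(y)],[np.sin(y),-np.cos(y)]])
w=snap('wrist');im=np.asarray(w['pixels']).astype(int)
print([tuple(map(int,im[283,c])) for c in range(254,272)])
def C(v,z,lo=240,hi=285,th=150):
  r=im[v].sum(1)/3; x=np.arange(lo,hi);wt=np.clip(r[lo:hi]-110,0,None);return (x*wt).sum()/wt.sum()
for v in (338,342,346):
  print(v,im[v,250:275].sum(1)//3)
for v in (338,342,346,350,354,358,362):
  c=C(v,0); P=atz(w,c,v,.153);print(v,round(c,2),P,T@(P-o['tool_pos'])[:2]*1000)
P=atz(w,263,281,.162);print('tip',P,T@(P-o['tool_pos'])[:2]*1000)
# tool axis reference: where second's edges are
for u,v,z in [(219,240,.2467),(295,240,.2467),(211,215,.2067),(305,215,.2067)]:
  P=atz(w,u,v,z);print(u,v,P,T@(P-o['tool_pos'])[:2]*1000)
s=snap('side')
for n,cx,cy,z in [('tipL',513,200,.158),('rod',540,207,.150),('rod2',635,212,.150),('rod3',700,215,.150)]:
  P=atz(s,225+(cx-400+.5)/4-.5,130+(cy+.5)/4-.5,z);print(n,P,T@(P-o['tool_pos'])[:2]*1000)
```

```text
[(130, 125, 111), (130, 126, 111), (130, 126, 112), (129, 123, 110), (128, 119, 108), (135, 129, 114), (165, 158, 142), (187, 180, 164), (203, 195, 177), (214, 206, 187), (219, 213, 195), (218, 210, 192), (205, 198, 179), (176, 169, 152), (139, 130, 116), (121, 116, 102), (125, 121, 104), (124, 117, 103)]
338 [113 114 119 126 129 128 122 125 150 183 200 211 214 216 212 199 163 127
 122 126 117 118 120 119 120]
342 [114 120 124 125 125 127 122 126 153 182 201 208 215 217 211 197 165 127
 122 122 122 115 117 119 120]
346 [113 115 121 127 129 126 124 124 157 185 202 210 215 215 210 196 158 124
 119 125 120 115 118 117 120]
338 262.79 [ 0.5961 -0.0052  0.153 ] [-134.1319    5.7178]
342 262.2 [ 0.6002 -0.0071  0.153 ] [-138.5673    5.193 ]
346 262.24 [ 0.6044 -0.0084  0.153 ] [-143.0397    5.2499]
350 262.34 [ 0.6087 -0.0097  0.153 ] [-147.5496    5.3679]
354 261.93 [ 0.6129 -0.0115  0.153 ] [-152.0976    4.9983]
358 261.64 [ 0.6172 -0.0132  0.153 ] [-156.6841    4.7518]
362 261.56 [ 0.6216 -0.0147  0.153 ] [-161.3095    4.6944]
tip [0.5341 0.0149 0.162 ] [-68.9689   5.3913]
219 240 [0.4529 0.0162 0.2467] [  8.5632 -18.9201]
295 240 [0.465  0.0527 0.2467] [ 8.5654 19.5972]
211 215 [0.4515 0.0063 0.2067] [  6.8105 -28.7047]
305 215 [0.4701 0.0627 0.2067] [ 6.8125 30.6759]
tipL [0.5096 0.023  0.158 ] [-43.1982   5.3611]
rod [0.5253 0.0216 0.15  ] [-58.5182   8.9773]
rod2 [0.5761 0.004  0.15  ] [-112.2014    8.1682]
rod3 [ 0.6108 -0.0077  0.15  ] [-148.8636    7.9589]
```

Run:
```python
from h import *
np.set_printoptions(precision=2,suppress=True)
o=robot.get_obs();y=o['ee_rot'][2];p=o['tool_pos']
X=np.array([np.cos(y),np.sin(y),0]);Y=np.array([np.sin(y),-np.cos(y),0]);Z=np.array([0,0,1])
s=snap('side')
Wp=lambda a,b,c:p+(a*X+b*Y+c*Z)/1000   # c relative TCP
crop=lambda u,v:np.array([(u-225+.5)*4+400-.5,(v-130+.5)*4-.5])
for n,q in {'bot r':(-20,-30,-82.5),'bot l':(20,-30,-82.5),'strap top r near':(-20,-30,-7.5),'grip top r near':(-12,-20,34.5),'grip low r near':(-12,-20,-7.5)}.items():
  print(n,crop(*proj(s,Wp(*q))), crop(*proj(s,Wp(q[0],q[1]+1,q[2])))-crop(*proj(s,Wp(*q))))
im=cv2.cvtColor(np.asarray(s['pixels']),cv2.COLOR_RGB2GRAY).astype(int)
# rod rows profile
for c in (262,283,297):print(c,im[178:190,c], )
for c in (233,238,242):print(c,im[190:206,c])
print(crop(262,182),crop(297,182),crop(238,198))
```

```text
bot r [468.01 278.28] [ 0.1  -1.28]
bot l [396.5  275.21] [ 0.14 -1.28]
strap top r near [468.88 179.91] [ 0.1  -1.28]
grip top r near [455.05 106.91] [ 0.11 -1.26]
grip low r near [454.94 166.55] [ 0.11 -1.26]
262 [ 99 125 175 210 187 141 106 100 101 102 100 104]
283 [102 103 117 167 210 191 143 105  98 100 106 102]
297 [101 102 103 123 174 209 188 142 108  99 102 102]
233 [120 115 121 118 118 117 119 114 107 104 100  93  99 100  95  95]
238 [115 113 117 117 117 118 117 111 109 105  98  97  99  98  98  99]
242 [116 108 113 113 116 115 115 115 114 105 102 100  98 100  97 101]
[549.5 209.5] [689.5 209.5] [453.5 273.5]
```

Emit:
{"method": "step_arm", "body": {"series": [[-1,0,7,0,1],[-1,0,7,20,1],[-1,0,7,35,1],[-1,0,7,35,1],[-1,0,7,35,1]]}}

```text
time: 8.0
tool_pos: [0.4694, 0.0381, 0.1779]
ee_rot: [3.141, 0.001, 2.805]
wrist_force: [-0.3, -0.1, -2.6]
width: 0.0397
```

Run:
```python
from h import *
np.set_printoptions(precision=2,suppress=True)
o=robot.get_obs();print(o['tool_pos']*1000,np.degrees(o['ee_rot']),o['wrist_force'])
s=snap('side','side3.png');w=snap('wrist','wrist3.png')
b=cv2.imread('pics/side3.png');w=cv2.imread('pics/wrist3.png')
cv2.imwrite('pics/e.png',cv2.hconcat([cv2.resize(b[140:215,220:320],(480,360),interpolation=2),cv2.resize(w[200:320,200:310],(320,349),interpolation=2)[:349].copy() if 0 else cv2.resize(w[200:320,200:307],(320,360),interpolation=2)]))
```

```text
[469.43  38.07 177.89] [179.98   0.03 160.71] [-0.25 -0.11 -2.59]
```

View pics/e.png

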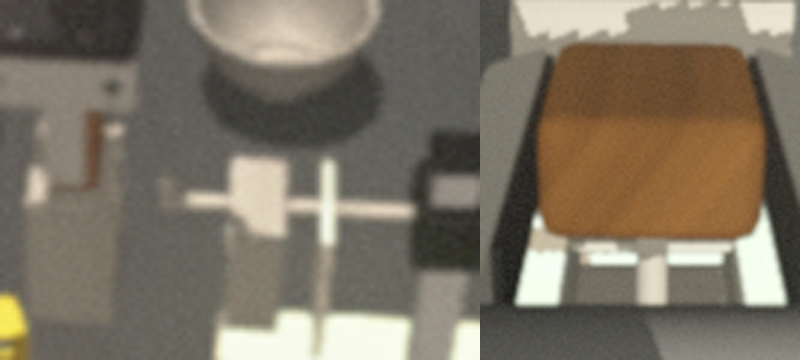

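The side crop shows the tip at columns 160–180, the small cutter at 230–288 and the plate at 320–336, with the cutter held clear above the tip. In the wrist crop the rod (column ~652) lies on the grip's centre line (~651), so the sideways alignment is good.

Emit:
{"method": "step_arm", "body": {"series": [[-1,-12,0,1,0],[-1,-24,0,1,0],[-1,-36,0,1,0],[-1,-45,0,1,0],[-1,-48,0,1,0],[-1,-48,0,1,0]]}}

```text
time: 8.85
tool_pos: [0.5145, 0.0221, 0.1763]
ee_rot: [3.142, -0.001, 2.805]
wrist_force: [0.9, 0.1, -2.1]
width: 0.0398
```

Run:
```python
from h import *
np.set_printoptions(precision=2,suppress=True)
o=robot.get_obs();print(o['tool_pos']*1000,np.degrees(o['ee_rot']),o['wrist_force'],o['time'])
s=snap('side','side4.png');w=snap('wrist','wrist4.png')
b=cv2.imread('pics/side4.png');w=cv2.imread('pics/wrist4.png')
cv2.imwrite('pics/f.png',cv2.hconcat([cv2.resize(b[140:215,220:320],(480,360),interpolation=2),cv2.resize(w[200:320,200:307],(320,360),interpolation=2)]))
```

```text
[514.49  22.15 176.32] [180.    -0.03 160.71] [ 0.88  0.11 -2.12] 8.85
```

View pics/f.png

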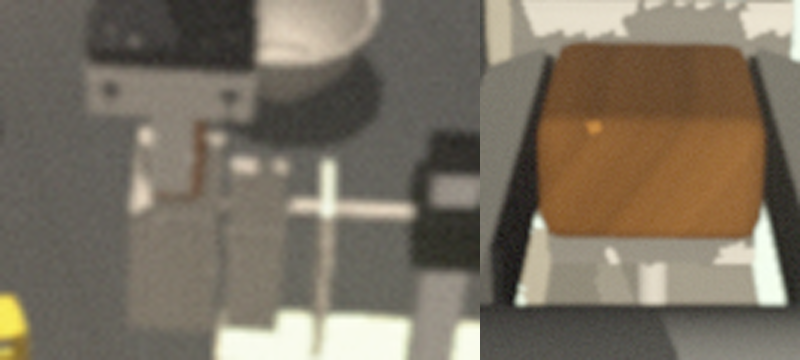

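The held cutter's leading edge (column 222) is about 3 mm short of the small cutter (230). The small cutter's rear edge (288) is about 14 mm from the plate (320). Next is a slow push.

Emit:
{"method": "step_arm", "body": {"series": [[-1,-1,0,0,0],[-1,-2,0,0,0],[-1,-3,0,0,0],[-1,-4,0,0,0],[-1,-5,0,0,0],[-1,-6,0,0,0],[-1,-7,0,0,0],[-1,-8,0,0,0]]}}

```text
time: 9.95
tool_pos: [0.522, 0.0195, 0.1764]
ee_rot: [3.142, -0.0, 2.805]
wrist_force: [-0.6, -0.5, -2.1]
width: 0.04
```

Emit:
{"method": "step_arm", "body": {"series": [[-1,-1,0,0,0],[-1,-2,0,0,0],[-1,-3,0,0,0],[-1,-4,0,0,0],[-1,-5,0,0,0]]}}

```text
time: 10.58
tool_pos: [0.5268, 0.0179, 0.1765]
ee_rot: [3.141, -0.0, 2.805]
wrist_force: [-0.5, 0.1, -2.4]
width: 0.0397
```

Run:
```python
from h import *
np.set_printoptions(precision=2,suppress=True)
o=robot.get_obs();print(o['tool_pos']*1000,np.degrees(o['ee_rot']),o['wrist_force'],o['time'])
s=snap('side','side5.png');w=snap('wrist','wrist5.png')
b=cv2.imread('pics/side5.png');w=cv2.imread('pics/wrist5.png')
cv2.imwrite('pics/g.png',cv2.hconcat([cv2.resize(b[140:215,220:320],(480,360),interpolation=2),cv2.resize(w[200:320,200:307],(320,360),interpolation=2)]))
```

```text
[526.76  17.9  176.47] [179.99  -0.01 160.72] [-0.53  0.1  -2.44] 10.575
```

View pics/g.png

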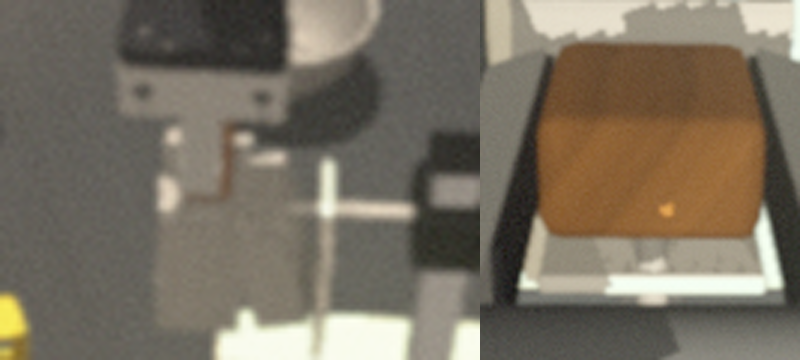

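The small cutter is sliding without visible tilt. Its rear edge is now at column ~300, about 9 mm from the plate (320).

Emit:
{"method": "step_arm", "body": {"series": [[-1,-1,0,0,0],[-1,-2,0,0,0],[-1,-3,0,0,0],[-1,-4,0,0,0],[-1,-5,0,0,0],[-1,-6,0,0,0],[-1,-6.5,0,0,0],[-1,-6.5,0,0,0]]}}

```text
time: 11.68
tool_pos: [0.5329, 0.0157, 0.1765]
ee_rot: [3.141, 0.0, 2.805]
wrist_force: [-1.5, -0.1, -2.5]
width: 0.04
```

Emit:
{"method": "step_arm", "body": {"series": [[-1,-0.5,0,0,0],[-1,-1,0,0,0]]}}

```text
time: 11.92
tool_pos: [0.5339, 0.0154, 0.1765]
ee_rot: [3.141, 0.0, 2.805]
wrist_force: [-0.4, 0.2, -2.1]
width: 0.04
```

Emit:
{"method": "step_arm", "body": {"series": [[-1,-0.5,0,0,0],[-1,-0.5,0,0,0]]}}

```text
time: 12.18
tool_pos: [0.5343, 0.0152, 0.1765]
ee_rot: [3.142, 0.0, 2.805]
wrist_force: [-0.6, 1.0, -3.4]
width: 0.0394
```

Emit:
{"method": "step_arm", "body": {"series": [[-1,-0.5,0,0,0],[-1,-0.5,0,0,0]]}}

```text
time: 12.42
tool_pos: [0.5348, 0.0151, 0.1765]
ee_rot: [3.141, -0.0, 2.805]
wrist_force: [0.1, 0.6, -2.6]
width: 0.0401
```

Emit:
{"method": "step_arm", "body": {"series": [[-1,-0.5,0,0,0],[-1,-0.5,0,0,0]]}}

```text
time: 12.68
tool_pos: [0.5352, 0.0149, 0.1765]
ee_rot: [3.142, -0.0, 2.805]
wrist_force: [-0.8, -0.7, -2.5]
width: 0.0398
```

Run:
```python
from h import *
np.set_printoptions(precision=2,suppress=True)
o=robot.get_obs();print(o['tool_pos']*1000,np.degrees(o['ee_rot']),o['wrist_force'],o['time'])
s=snap('side','side6.png');w=snap('wrist','wrist6.png')
b=cv2.imread('pics/side6.png');w=cv2.imread('pics/wrist6.png')
cv2.imwrite('pics/i.png',cv2.hconcat([cv2.resize(b[140:215,220:320],(480,360),interpolation=2),cv2.resize(w[200:320,200:307],(320,360),interpolation=2)]))
```

```text
[535.19  14.93 176.47] [179.99  -0.01 160.72] [-0.83 -0.68 -2.46] 12.675
```

View pics/i.png

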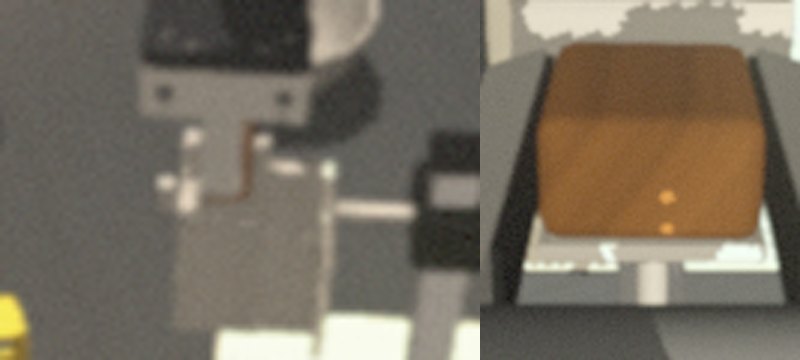

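The small cutter has tilted a little: its foot is at the plate (column ~320), while its strap's rear edge is still at ~303. The held cutter's rear (178) has just passed the tip (160–176). I'll keep pushing gently so it straightens against the plate.

Emit:
{"method": "step_arm", "body": {"series": [[-1,-0.5,0,0,0],[-1,-0.5,0,0,0]]}}

```text
time: 13.02
tool_pos: [0.5355, 0.0149, 0.1765]
ee_rot: [3.142, -0.001, 2.805]
wrist_force: [-0.7, 0.5, -1.5]
width: 0.0397
```

Emit:
{"method": "step_arm", "body": {"series": [[-1,-0.4,0,0,0],[-1,-0.4,0,0,0]]}}

```text
time: 13.28
tool_pos: [0.5356, 0.0148, 0.1765]
ee_rot: [-3.142, -0.001, 2.805]
wrist_force: [-2.7, 1.0, -1.3]
width: 0.0396
```

Emit:
{"method": "step_arm", "body": {"series": [[-1,-0.4,0,0,0],[-1,-0.4,0,0,0]]}}

```text
time: 13.52
tool_pos: [0.5358, 0.0147, 0.1766]
ee_rot: [3.142, -0.001, 2.805]
wrist_force: [-5.3, 0.5, -0.1]
width: 0.0401
```

Emit:
{"method": "step_arm", "body": {"series": [[-1,-0.4,0,0,0],[-1,-0.4,0,0,0]]}}

```text
time: 13.78
tool_pos: [0.536, 0.0146, 0.1765]
ee_rot: [-3.142, -0.002, 2.805]
wrist_force: [-5.5, 2.6, 0.0]
width: 0.0397
```

Run:
```python
from h import *
s=snap('side','side7.png');b=cv2.imread('pics/side7.png');a=cv2.imread('pics/side6.png')
f=lambda q:cv2.resize(q[160:212,245:295],(400,416),interpolation=2)
cv2.imwrite('pics/j.png',cv2.hconcat([f(a),f(b)]))
```

View pics/j.png

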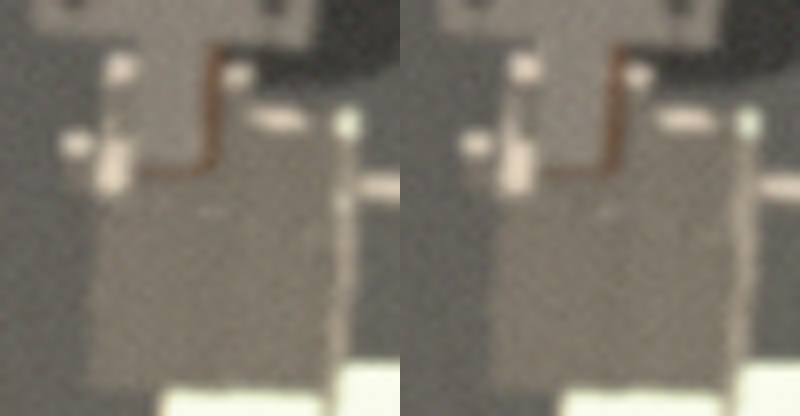

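The small cutter now sits upright along the plate, and the held cutter's rear edge (~500) is inside the tip (right edge ~490). I'll back off slightly and lower.

Emit:
{"method": "step_arm", "body": {"series": [[-1,1,0,0,0],[-1,1.5,0,0,0],[-1,1.5,0,0,0]]}}

```text
time: 14.2
tool_pos: [0.5356, 0.0148, 0.1764]
ee_rot: [3.141, 0.0, 2.805]
wrist_force: [-3.4, 0.8, -1.4]
width: 0.0402
```

Emit:
{"method": "step_arm", "body": {"series": [[-1,0,0,1.5,0],[-1,0,0,3,0],[-1,0,0,4.5,0],[-1,0,0,4.5,0]]}}

```text
time: 14.7
tool_pos: [0.5356, 0.0148, 0.1717]
ee_rot: [3.141, 0.0, 2.805]
wrist_force: [-2.5, 1.1, -2.2]
width: 0.0398
```

Emit:
{"method": "step_arm", "body": {"series": [[-1,0.4,0,1.5,0],[-1,0.4,0,3,0],[-1,0.4,0,4.5,0],[-1,0.4,0,5,0],[-1,0.4,0,5,0]]}}

```text
time: 15.32
tool_pos: [0.5353, 0.0148, 0.1669]
ee_rot: [3.142, 0.001, 2.805]
wrist_force: [0.0, 0.7, -2.1]
width: 0.0401
```

Run:
```python
from h import *
o=robot.get_obs();print(o['tool_pos']*1000,np.degrees(o['ee_rot']),o['wrist_force'],o['time'])
s=snap('side','side8.png');b=cv2.imread('pics/side8.png')
w=snap('wrist','wrist8.png');w=cv2.imread('pics/wrist8.png')
f=lambda q:cv2.resize(q[160:212,245:295],(400,416),interpolation=2)
cv2.imwrite('pics/k.png',cv2.hconcat([f(b),cv2.resize(w[220:320,206:306],(400,416),interpolation=2)]))
```

```text
[535.33899825  14.83227739 166.9100233 ] [1.79998847e+02 4.01757353e-02 1.60712358e+02] [ 0.04031545  0.71929464 -2.05988917] 15.325
```

View pics/k.png

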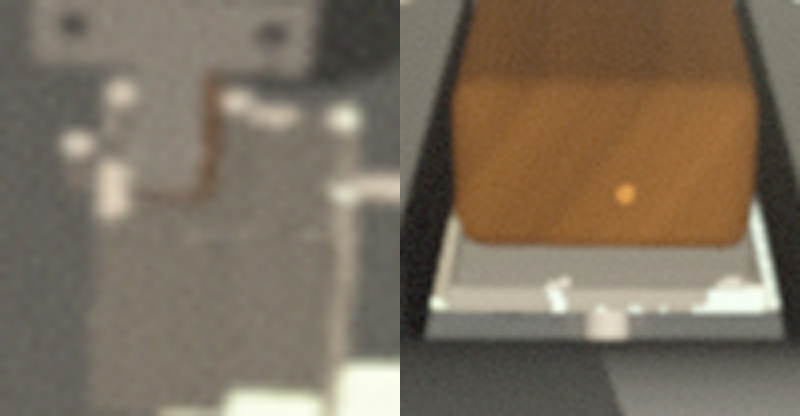

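The cutter has passed down behind the tip; its strap underside is about 2.5 mm above the rod. In the wrist crop the rod (column 607) is centred under the grip (606). Next I lower almost to contact and press once at strap level to seat the small cutter.

Emit:
{"method": "step_arm", "body": {"series": [[-1,0,0,0.8,0],[-1,0,0,1.5,0],[-1,-0.5,0,1.5,0],[-1,-0.5,0,1.5,0]]}}

```text
time: 15.92
tool_pos: [0.5354, 0.0149, 0.1654]
ee_rot: [3.141, -0.0, 2.805]
wrist_force: [-0.2, 0.1, -2.2]
width: 0.0401
```

Emit:
{"method": "step_arm", "body": {"series": [[-1,-0.4,0,0,0],[-1,-0.4,0,0,0]]}}

```text
time: 16.18
tool_pos: [0.5355, 0.0148, 0.1654]
ee_rot: [-3.142, -0.001, 2.805]
wrist_force: [-2.9, 0.2, -2.8]
width: 0.0397
```

Emit:
{"method": "step_arm", "body": {"series": [[-1,-0.4,0,0,0],[-1,-0.4,0,0,0]]}}

```text
time: 16.42
tool_pos: [0.5356, 0.0148, 0.1654]
ee_rot: [-3.141, -0.002, 2.805]
wrist_force: [-3.3, 0.8, -0.1]
width: 0.0397
```

Emit:
{"method": "step_arm", "body": {"series": [[-1,-0.4,0,0,0],[-1,-0.4,0,0,0]]}}

```text
time: 16.68
tool_pos: [0.5357, 0.0146, 0.1654]
ee_rot: [-3.141, -0.002, 2.805]
wrist_force: [-4.7, 1.3, -0.5]
width: 0.0403
```

Emit:
{"method": "step_arm", "body": {"series": [[-1,0.6,0,0,0],[-1,1.2,0,0,0],[-1,1.2,0,0,0]]}}

```text
time: 17.05
tool_pos: [0.5355, 0.0147, 0.1654]
ee_rot: [-3.141, 0.0, 2.805]
wrist_force: [-3.5, -0.6, -2.2]
width: 0.04
```

Emit:
{"method": "step_arm", "body": {"series": [[-1,0,0,0.4,0],[-1,0,0,0.8,0],[-1,0,0,0.8,0]]}}

```text
time: 17.42
tool_pos: [0.5356, 0.0149, 0.1647]
ee_rot: [3.141, 0.0, 2.805]
wrist_force: [-3.5, 0.7, -0.8]
width: 0.0399
```

Emit:
{"method": "step_arm", "body": {"series": [[-1,0.6,0,0,0],[-1,0.6,0,0.3,0],[-1,0.6,0,0.3,0]]}}

```text
time: 17.8
tool_pos: [0.5355, 0.0149, 0.1644]
ee_rot: [3.141, 0.001, 2.805]
wrist_force: [-0.7, 0.8, -1.9]
width: 0.0397
```

Emit:
{"method": "step_arm", "body": {"series": [[-1,0,0,0.3,0],[-1,0,0,0.3,0]]}}

```text
time: 18.05
tool_pos: [0.5354, 0.015, 0.1643]
ee_rot: [3.141, 0.001, 2.805]
wrist_force: [0.7, 0.7, 0.2]
width: 0.0397
```

Emit:
{"method": "step_arm", "body": {"series": [[-1,0,0,0.3,0],[-1,0,0,0.3,0]]}}

```text
time: 18.3
tool_pos: [0.5354, 0.015, 0.1642]
ee_rot: [3.141, 0.001, 2.805]
wrist_force: [0.1, 0.7, -0.4]
width: 0.0399
```

Emit:
{"method": "step_arm", "body": {"series": [[-1,0,0,0.3,0],[-0.12,0,0,0.3,0],[-0.08,0,0,0.3,0],[0,0,0,0.3,0],[0.15,0,0,0.3,0],[0.3,0,0,0.3,0],[0.3,0,0,0.3,0]]}}

```text
time: 19.18
tool_pos: [0.5349, 0.015, 0.1635]
ee_rot: [3.142, -0.0, 2.805]
wrist_force: [0.1, 0.7, -0.4]
width: 0.0611
```

Emit:
{"method": "step_arm", "body": {"series": [[0.3,0,0,-10,0],[0.3,0,0,-25,0],[0.3,0,0,-50,0],[0.3,0,0,-90,0],[0.3,0,0,-130,0],[0.3,0,0,-130,0],[0.3,150,0,-130,0],[0.3,150,0,-130,0],[0.3,150,0,-130,0],[0.3,150,0,-130,0]]}}

```text
time: 20.42
tool_pos: [0.3922, 0.065, 0.2937]
ee_rot: [3.141, 0.001, 2.806]
wrist_force: [-0.2, -0.1, 0.4]
width: 0.0613
```

Run:
```python
from h import *
o=robot.get_obs();print(o['tool_pos'],o['wrist_force'],o['time'])
s=snap('side','side9.png');b=cv2.imread('pics/side9.png')
w=snap('top','top9.png');w=cv2.imread('pics/top9.png')
cv2.imwrite('pics/l.png',cv2.hconcat([cv2.resize(b[152:222,240:310],(400,400),interpolation=2),cv2.resize(w[120:200,220:300],(400,400),interpolation=2)]))
```

```text
[0.39223673 0.06495536 0.29366631] [-0.18268315 -0.08074494  0.42339995] 20.425
```

View pics/l.png

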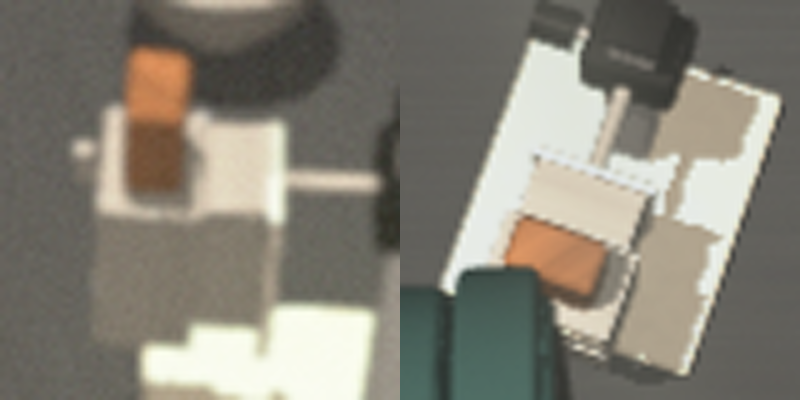

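The final picture shows both straps level and abutting, with the small cutter against the plate (side crop column ~270–285). The tip's end is free in front at (83,150), and the robot is clear. I'll hand in.

```bash
python3 -c "
from h import *
s=snap('side')
for l in ['second_eye','first_eye']: print(l,[(np.round(r['position'],4),round(r['p'],2)) for r in models.pinpoint(s,l)[:2]])
print(robot.close_job())"
```

```text
second_eye [(array([0.5379, 0.0163, 0.1544]), 0.75)]
first_eye [(array([0.4222, 0.0472, 0.0653]), 0.74), (array([0.5735, 0.0013, 0.1526]), 0.72)]
the job is handed in; nothing more can be done
None
```

The wooden-grip cutter now hangs by its strap on the white stand's hook, in front of the small one, and the job was handed in at about 20.5 s of the 48 s.

- **Slide:** I threaded the cutter over the tip and used it to push the small one back to the plate. The highest force read between moves was about 6 N, against the 10 N limit. The small cutter tilted by roughly 6° while I pushed low down, then straightened once it met the plate.
- **Hanging:** I lowered the cutter behind the tip and pressed the small one once more at strap level, at about 5 N. I set the cutter on the rod in 0.3 mm steps, with only about its own weight showing, then released it and moved clear.
- **Last checks:** The final side and top pictures show both straps level and touching, the small cutter at the plate, and the hook's tip free in front. The detector put the two strap centres at heights of 154.4 mm and 152.6 mm, against 154 mm for the rod's top, and about 39 mm apart. The expected spacing is 33 mm; the pictures show no gap, so I put the difference down to detector error of about 4 mm per point.
- **Not confirmed:** I could not rule out a gap of under 1 mm between the small cutter and the plate, and forces were only read between moves.

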